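# Zero the craft scale with the empty bobbin tray on it

## Task

I want to weigh sequins: set the lavender bobbin tray down flat in the middle of the craft scale's steel pan and let go of it, then zero the scale by pressing its round flat key straight down until you feel about 6 newtons, keeping it pressed for half a second, and let go. Press gently, well under 25 newtons, leave the bar-shaped key alone, and do not disturb the other things on the table.

Things in the scene. Friction and masses are not known exactly. Their poses are not given: they have to be found in the camera images.
- tray_mid (a point): Lavender plastic bobbin tray, loose, 130 x 90 mm (x, y), walls 22 mm high, 0.1 to 0.2 kg. Along its middle (x) stands a rib handle 10 mm thick (y), 70 mm long (x), top 45 mm above the underside: pinch it across y from above. 36 mm free each side of the rib, floor 4 mm thick, low partitions across at x = -36 and +36 mm. This point: on the rib's centre line, 22.5 mm above the underside; z up.
- pan (a point): Centre of the top of the steel pan (150 x 170 mm in x, y; 38 mm above the table) of a low white craft scale, 230 x 190 mm, fixed, placed and turned anew each time. x points from its front strip to the pan, z up. The strip (75 mm deep, 30 mm high) lies on the -x side; its two keys are 117 mm before this point, 45 mm to either side, a dark display between; the keys may be swapped.
- tare_key: The round flat key (zeroes the scale), 36 mm across, grey plastic, on the scale's strip; top 4 mm above the strip, 34 mm above the table. Origin: centre of its top face; z up, turned as the scale. Stiff: gives 1 mm per 4 N, 2.5 mm (10 N) at most, then a hard stop; springs back. It counts as pressed above 4 N.
- power_key: The bar-shaped flat key (not to be pressed), 14 x 36 mm (x, y), grey plastic, on the other side of the display; otherwise like the round one. Origin: centre of its top face.
- dispenser: Bystander: stainless push dispenser of sequins, 72 mm across, 128 mm tall. Origin: centre of underside.
- jar: Bystander: glass jar with screw-top lid, 72 mm across, 104 mm tall. Origin: centre of underside.
- magnifier: Bystander: chrome magnifier on a hinged stand, round base 110 mm across, lens 100 mm across held level 170 mm up, 80 mm off the base's centre to its -y. Origin: centre of underside.
- spool: Bystander: upright cone of thread, 64 mm across, 110 mm tall. Origin: centre of underside.
- hoop: Bystander: birch embroidery hoop lying flat, 170 mm across, 12 mm high. Origin: centre of underside.
- tape: Bystander: round tape-measure case lying flat, 62 mm across, 22 mm high. Origin: centre of underside.
There are look-alikes about, which are no part of the job. There is more than one size of the part that bears tray_mid; the job needs the smallest.

How it is judged:
By the outcome, as a careful person would: the job done as asked, in the order asked, and still so for the second after the job is handed in, with the robot touching nothing.
It also fails if it takes over 51 s, if anything falls off the work surface, if the arm or the gripper's body presses on something with over 40 N, if the wrist force passes 120 N, or if a joint passes its speed limit or range.

## Robot

A 7-joint arm with a two-finger parallel gripper is mounted at the origin on the work surface. World frame = base frame: x ahead of the robot, y to its left, z up, the work surface at z = 0. Lengths are in m, angles in rad, forces in N, time in s.
With the tool pointing down it reaches from about 0.425 to 0.8 m from the base axis. Payload 8.3 kg.
Tool frame: the origin (TCP) lies at the very end of the fingers, on their centre line; the grasp point (between the pads) lies 19 mm behind it; x points along the fingers, z is the direction in which the jaws open and shut, and the axes are right-handed (so a half turn about x gives the same grasp; the last joint's range is limited). The gripper opens to 85 mm and grips with 20 to 120 N. Pads are 22 mm wide; open, the fingers measure 114 mm over their backs; the gripper's body (76 mm by 85 mm) begins 54 mm behind the grasp point. The pads swing forward as they close: fully open they stand 13 mm farther back than shut.
Start: joints at [1.248, 0.383, 0.016, 1.37, -0.006, 1.388, -0.046], TCP at [0.161, -0.604, 0.231] pointing down, gripper open.
Joint ranges: [-2.95, 2.95], [-0.25, 2.06], [-1.52, 1.56], [0.18, 2.33], [-1.44, 4.58], [0.02, 2.06], [-3.01, 3.01]. Speed limits (rad/s): [2.39, 2.39, 3.01, 3.01, 3.14, 3.14, 3.14].

## Interface

Orientations are given as a unit quaternion [x, y, z, w].
In Python, from bench import telemetry, imaging, robot gives the robot as it stands.
- The arm moves only by the tool drive_tool, never from a script. Its argument "deltas" is one flat list of numbers, 6 for each row, row after row: the shift along the tool's x, y, z in mm, then the turn, a rotation vector about the tool's x, y, z in rad. In form: [x, y, z, rx, ry, rz, x, y, z, rx, ry, rz, ...]. A call has 1 to 8 rows; each row is the pose to reach, as a shift and turn from the pose commanded when the call began, along the tool's axes at that moment; what a row does not reach only later rows make up. A row lasts 1/8 s, in which the tool goes at most 62.5 mm and 10.7 degrees, less where a joint would pass 70% of its speed; a pose out of reach is approached as far as the arm can. A call with a gripper value outside its range is refused whole. "hand" is the closure, from 0 (fully open) to 1 (shut), set as the call begins (left out, the last holds). The fingers move at their own pace and stop on an object; the grip force is fixed at half the most. Time passes only in rows, so rows that repeat a pose let the fingers close. It gives the time, the measured TCP pose, the force and the opening at its end, in the units of the state.
- telemetry.sense(): the state, without advancing time (a new reading comes with each control period).
- imaging.capture(name): name is "scene" or "top"; returns the picture (384x512x3 uint8, blue, green, red); there is no depth.
- imaging.get_calibration(name): a dict with "fx", "fy", "cx", "cy" (pixels), "rvec" (rotation vector, rad) and "tvec" (3), from world to camera coordinates, as OpenCV has them. Camera axes: x right, y down, z forward; pixel columns grow to the right and rows downward; lengths in m; the calibration is good to about 2 mm. A picture is of the moment at which its call begins. get_calibration takes no time and is no camera call.
- robot.hand_in(): hands the job in, once; it reports no verdict.
The state is a dict: "clock": time; "joint_positions": joint angles; "joint_velocities": joint speeds; "joint_efforts": joint torques, N m; "eef_pos": TCP position; "tool_rot": TCP orientation; "force": force on the tool from outside, world axes, zero at the start; "ft_torque": the same for the moment, N m; "opening": finger opening in m.
Only numpy, scipy, OpenCV 4.12 (cv2) and the standard library are available. Lean on these libraries where they do the work, as an engineer would, in place of code of your own. Each camera call takes 0.05 s, during which the arm holds its last target. There are 200 camera calls.

## Working session

There is one attempt and no reset: what is moved stays moved. The work goes in short steps, Python scripts to look and compute and a tool call to move; the robot and the scene stay as the last step left them, time stands still between calls to the robot, and variables do not carry over. Pictures are saved under pics/ and viewed, about 8 in all and at most 12, crops included, and the job is handed in when it is done.

Besides the shell and the picture viewer there is one more tool, called as name(argument=value, ...) on one line, values as JSON. drive_tool: Moves the arm, as the interface text tells. Its arguments: {"type":"object","properties":{"deltas":{"type":"array","items":{"type":"number"}},"hand":{"type":"number"}},"required":["deltas"]}

```bash
mkdir -p pics; ls
python3 - <<'E'
from bench import telemetry, imaging, robot
import cv2
s=telemetry.sense(); print(s)
for n in("scene","top"):
    im=imaging.capture(n); cv2.imwrite(f"pics/{n}0.png",im); 
    c=imaging.get_calibration(n); print(n,c)
    cv2.imwrite(f"pics/{n}0b.png",cv2.resize(im,(800,600)))
E
```

```text
pics
{'clock': 0.0, 'joint_positions': array([ 1.24809149,  0.38423439,  0.01636189,  1.3711495 , -0.0063058 ,
        1.38821746, -0.04650316]), 'joint_velocities': array([-0.00081588,  0.00086619,  0.00018476,  0.00038395,  0.00092413,
        0.00023813, -0.00069248]), 'joint_efforts': array([-1.26756335e-03, -6.27600217e+01,  8.43583345e-01, -3.71827412e+01,
        1.63714634e-02,  1.40346080e-02,  4.72183700e-06]), 'eef_pos': array([ 0.16047043, -0.60352357,  0.23028324]), 'tool_rot': array([ 0.43141371,  0.56112567, -0.43058336,  0.56001622]), 'force': array([-0.15634154,  0.03988413,  0.31433627]), 'ft_torque': array([-0.06537717,  0.04924655,  0.04682606]), 'opening': 0.0853749066072439}
scene {'fx': 387.83271447078846, 'fy': 387.83271447078846, 'cx': 256.43096428044504, 'cy': 195.32664946892896, 'rvec': array([ 1.85256403,  1.24134282, -0.65154432]), 'tvec': array([-0.16579557, -0.22736026,  1.99815054])}
top {'fx': 369.3932472576275, 'fy': 369.3932472576275, 'cx': 250.9165439623721, 'cy': 191.73718342975485, 'rvec': array([ 2.15074477, -2.13843432,  0.11544733]), 'tvec': array([-0.02384537,  0.50247558,  1.15602817])}
```

View pics/top0b.png

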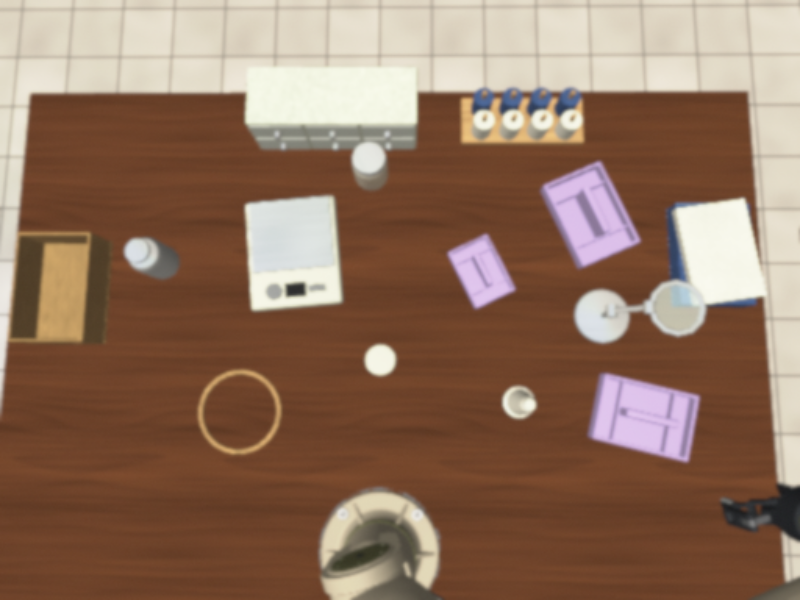

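View pics/scene0b.png

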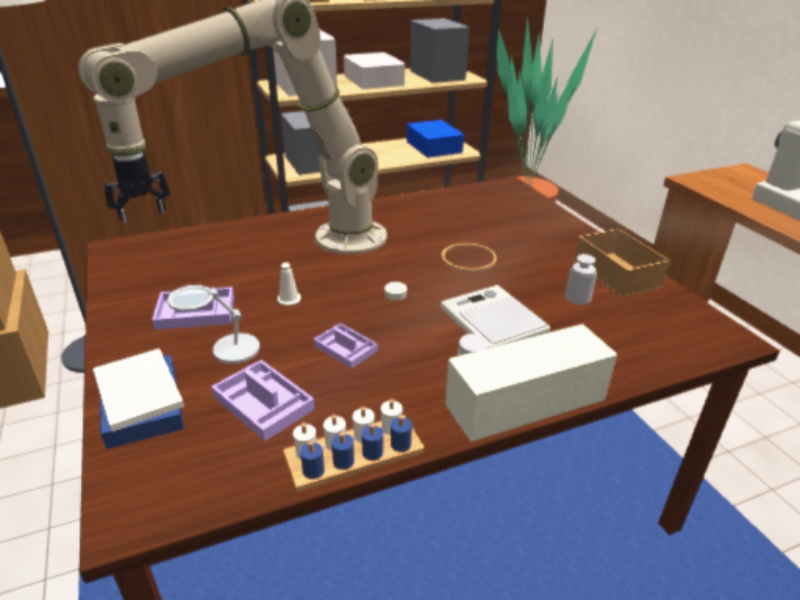

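The top view shows the smallest lavender tray at about (481,271) in the 800-wide picture. The scale is at (293,252), with its round key at left (274,291), its bar key at right (317,288) and the display between them. The jar stands near the scale's far right corner, and the dispenser is well to the left.

```bash
cat > h.py <<'E'
from bench import telemetry, imaging, robot
import cv2, numpy as np
from scipy.spatial.transform import Rotation as R
def ray(px,z,name="top"):
    c=imaging.get_calibration(name); K=np.array([[c['fx'],0,c['cx']],[0,c['fy'],c['cy']],[0,0,1]])
    M=cv2.Rodrigues(c['rvec'])[0]; o=-M.T@c['tvec']
    px=np.atleast_2d(np.asarray(px,float)); d=(M.T@np.linalg.inv(K)@np.c_[px,np.ones(len(px))].T).T
    return o+d*((z-o[2])/d[:,2])[:,None]
def cnts(m): return [c for c in cv2.findContours(m.astype(np.uint8),cv2.RETR_EXTERNAL,cv2.CHAIN_APPROX_NONE)[0]]
def lav(im):
    b,g,r=[im[...,i].astype(int) for i in range(3)]
    return (b-g>18)&(r-g>5)&(b>110)
def rect(c,z,name="top"):
    p=ray(c[:,0,:],z,name)[:,:2]
    return cv2.minAreaRect((p*1000).astype(np.float32))
E
python3 - <<'E'
from h import *
im=cv2.imread("pics/top0.png")
c=imaging.get_calibration("top");print("cam",-cv2.Rodrigues(c['rvec'])[0].T@c['tvec'])
for k in cnts(lav(im)):
    if cv2.contourArea(k)>200: print("lav",cv2.boundingRect(k),rect(k,.022))
hsv=cv2.cvtColor(im,cv2.COLOR_BGR2HSV)
roi=np.zeros(im.shape[:2],bool); roi[115:205,150:225]=1
w=(hsv[...,1]<70)&roi&(hsv[...,2]>120)
k=max(cnts(w),key=cv2.contourArea); print("scale",rect(k,.03),cv2.contourArea(k))
b,g,r=[im[...,i].astype(int) for i in range(3)]
pan=(b-r>3)&(hsv[...,2]>120)&roi
k=max(cnts(pan),key=cv2.contourArea); print("pan",rect(k,.038),cv2.contourArea(k))
for x,y in((190,140),(190,177),(175,187),(202,184),(165,190)):print(x,y,im[y,x])
cr=np.hstack([cv2.resize(im[120:204,150:226],(400,442),interpolation=1),cv2.resize(im[145:201,280:336],(400,442))])
cv2.imwrite("pics/c1.png",cr)
E
```

```text
cam [ 0.34975467 -0.04693739  1.21033879]
lav (377, 239, 71, 57) ((270.39422607421875, -526.6285400390625), (200.9645233154297, 134.46702575683594), 76.58464050292969)
lav (287, 150, 43, 47) ((566.2206420898438, -204.69247436523438), (133.59352111816406, 93.90963745117188), 25.886274337768555)
lav (347, 103, 63, 68) ((688.51513671875, -433.9765930175781), (194.2337188720703, 143.80198669433594), 23.927352905273438)
scale ((603.4434814453125, 188.45223999023438), (235.72886657714844, 194.2769317626953), 5.607863426208496) 4040.0
pan ((630.5958862304688, 201.11569213867188), (126.1778793334961, 142.4324188232422), 5.448448181152344) 934.5
190 140 [221 224 219]
190 177 [230 244 245]
175 187 [162 166 165]
202 184 [164 170 169]
165 190 [232 246 246]
```

View pics/c1.png

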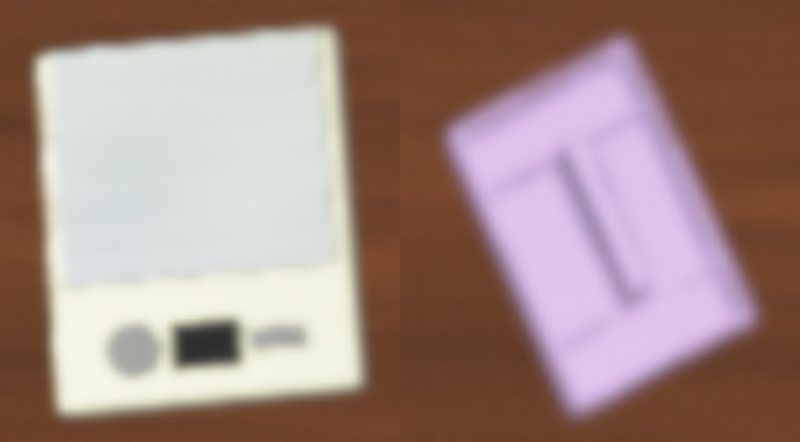

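```bash
cat >> h.py <<'E'
def tool():
    s=telemetry.sense(); return s,np.array(s['eef_pos']),R.from_quat(s['tool_rot'])
def goal(yaw):  # tool x down, tool z horizontal at yaw (deg)
    a=np.radians(yaw); x=np.array([0,0,-1.]); z=np.array([np.cos(a),np.sin(a),0])
    return R.from_matrix(np.c_[x,np.cross(z,x),z])
def plan(p,yaw):
    s,p0,R0=tool(); d=R0.inv().apply(np.array(p)-p0)*1000; rv=(R0.inv()*goal(yaw)).as_rotvec()
    print("t",round(s['clock'],2),"mm",d.round(1),"rot",rv.round(4),"F",np.round(s['force'],2),"op",round(s['opening'],4),"p",p0.round(4))
E
python3 - <<'E'
from h import *
im=cv2.imread("pics/top0.png"); hsv=cv2.cvtColor(im,cv2.COLOR_BGR2HSV); v=hsv[...,2]
roi=np.zeros(v.shape,bool); roi[178:197,165:216]=1
L,n_,st,ce=cv2.connectedComponentsWithStats((roi&(v<205)).astype(np.uint8)); print(st[1:],ce[1:].round(1))
for c in ce[1:]: print(ray(c,.034)[0].round(4))
g=roi&(v<215)
# pan: blue-vs-cream tint
b,r=[im[...,i].astype(int) for i in (0,2)]
ro=np.zeros(v.shape,bool); ro[120:180,155:222]=1
m=ro&(hsv[...,1]<60)&(v>150)&(b-r>-8)
m=cv2.morphologyEx(m.astype(np.uint8),cv2.MORPH_OPEN,np.ones((5,5)))
k=max(cnts(m),key=cv2.contourArea); print("pan",rect(k,.038))
jw=[(369/800*512,155/800*512)];print("jar top",ray(jw,.104))
_,_,R0=tool();print("tool x,z axes",R0.as_matrix()[:,0].round(3),R0.as_matrix()[:,2].round(3))
for y in(115.9,-64.1):plan([.568,-.206,.25],y)
E
```

```text
[[182 180  26  11 173]
 [170 182  11  10  79]
 [181 193  35   4  77]] [[192.  184.5]
 [175.1 186.3]
 [202.2 195.2]]
[0.5251 0.1697 0.034 ]
[0.519  0.2242 0.034 ]
[0.4905 0.1358 0.034 ]
pan ((640.2474365234375, 193.13807678222656), (148.22857666015625, 167.56626892089844), 5.347611904144287)
jar top [[0.78470758 0.02565599 0.104     ]]
tool x,z axes [-0.     0.002 -1.   ] [ 0.257 -0.966 -0.002]
t 0.1 mm [ -19.1  496.  -279.5] rot [ 2.9495e+00 -3.0000e-04  2.5000e-03] F [-0.45 -0.13  0.46] op 0.0854 p [ 0.1605 -0.6036  0.2304]
t 0.1 mm [ -19.1  496.  -279.5] rot [-0.1921 -0.0017 -0.0002] F [-0.45 -0.13  0.46] op 0.0854 p [ 0.1605 -0.6036  0.2304]
```

drive_tool(deltas=[-15, 25, -14, -0.01, 0, 0, -19, 75, -42, -0.03, 0, 0, -19, 125, -70, -0.05, 0, 0, -19, 175, -99, -0.07, 0, 0, -19, 225, -127, -0.09, 0, 0, -19, 275, -155, -0.11, 0, 0, -19, 325, -183, -0.13, 0, 0, -19, 375, -211, -0.15, 0, 0], hand=0.62)

```text
clock: 1.1
eef_pos: [0.4703, -0.3011, 0.251]
tool_rot: [0.387, 0.591, -0.387, 0.592]
force: [0.3, 0.0, -0.6]
opening: 0.0322
```

drive_tool(deltas=[0, 35, -20, -0.01, 0, 0, 0, 75, -42, -0.025, 0, 0, 0, 105, -59, -0.035, 0, 0, 0, 121, -68, -0.042, 0, 0, 0, 121, -68, -0.042, 0, 0])

```text
clock: 1.72
eef_pos: [0.5531, -0.1917, 0.2504]
tool_rot: [0.375, 0.6, -0.374, 0.6]
force: [0.0, -1.1, 0.4]
opening: 0.0325
```

Run:
```python
from h import *
plan([.568,-.206,.08],-64.1)
im=imaging.capture("top"); ims=imaging.capture("scene")
cv2.imwrite("pics/t1.png",im);cv2.imwrite("pics/s1.png",ims)
a=cv2.resize(ims[180:280,180:280],(400,400));
b=cv2.resize(im[130:230,260:360],(400,400)); cv2.imwrite("pics/c2.png",np.hstack([a,b]))
k=[k for k in cnts(lav(cv2.imread("pics/scene0.png"))) if cv2.contourArea(k)>150]
for q in k: print("scene lav",cv2.boundingRect(q),rect(q,.022,"scene"))
```

```text
t 1.73 mm [170.4   7.1  19.5] rot [ 0.0025 -0.0004 -0.0002] F [ 0.01 -1.06  0.43] op 0.0325 p [ 0.5531 -0.1917  0.2504]
scene lav (136, 230, 65, 52) ((690.1882934570312, -434.88653564453125), (221.3623504638672, 145.81674194335938), 23.307226181030273)
scene lav (201, 207, 41, 28) ((576.96142578125, -208.5415802001953), (151.35646057128906, 104.94259643554688), 25.19467544555664)
scene lav (97, 186, 51, 24) ((272.27044677734375, -529.8095703125), (197.9785614013672, 176.16976928710938), 76.93072509765625)
```

View pics/c2.png

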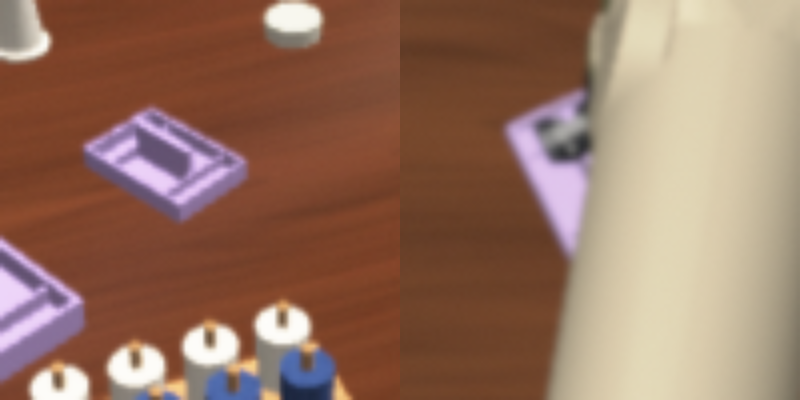

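The scene crop shows the small tray clear, with its rib standing up. In the top crop the arm covers most of the tray. I'll descend to above the rib and cross-check the rib from the first top picture.

drive_tool(deltas=[15, 3, 10, 0, 0, 0, 50, 7, 19, 0, 0, 0, 90, 7, 19, 0, 0, 0, 130, 7, 19, 0, 0, 0, 155, 7, 19, 0, 0, 0, 165, 7, 19, 0, 0, 0, 170, 7, 19, 0, 0, 0])

```text
clock: 2.7
eef_pos: [0.5671, -0.2081, 0.0799]
tool_rot: [0.376, 0.599, -0.376, 0.599]
force: [-0.3, 0.3, 0.8]
opening: 0.0327
```

Run:
```python
from h import *
print("rib top",ray((310.3-.5,173.5-.5),.045))
im=imaging.capture("scene"); cv2.imwrite("pics/s2.png",im)
cv2.imwrite("pics/c3.png",cv2.resize(im[165:255,175:265],(600,600),interpolation=cv2.INTER_CUBIC))
plan([.568,-.206,.014],-64.1)
```

```text
rib top [[ 0.56208042 -0.20881783  0.045     ]]
t 2.75 mm [65.8  1.6 -1.3] rot [-0.0011 -0.      0.0001] F [-0.48  0.53  0.26] op 0.0325 p [ 0.5672 -0.2079  0.0798]
```

View pics/c3.png

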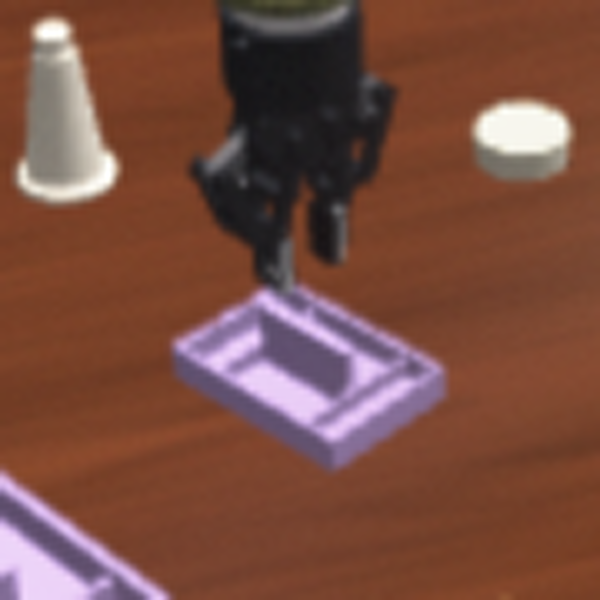

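The crop shows the fingers above the tray. The rib top runs from about (265,303) to (350,352) in the crop. I'll check it with a ray.

Run:
```python
from h import *
e=ray([(175+x/6.667-.4,165+y/6.667-.4) for x,y in((265,301),(352,352))],.045,"scene"); print(e,np.linalg.norm(e[1]-e[0]))
m=e.mean(0); a=np.radians(25.9); n=np.array([-np.sin(a),np.cos(a)]); u=np.array([np.cos(a),np.sin(a)])
for q in (m[:2],[.5621,-.2088],[.568,-.206],[.5671,-.208]): print("along",u@q,"across",n@q)
```

```text
[[ 0.53720989 -0.22150799  0.045     ]
 [ 0.6020809  -0.19119006  0.045     ]] 0.07160603999276263
along 0.4222953217290549 across -0.43444500046659895
along 0.4144372141395306 across -0.4333539494873271
along 0.42096765004279574 across -0.43341231825762194
along 0.41928444446500074 across -0.4348183122060014
```

drive_tool(deltas=[12, 1, -1, 0, 0, 0, 24, 1, -1, 0, 0, 0, 36, 1, -1, 0, 0, 0, 48, 1, -1, 0, 0, 0, 57, 1, -1, 0, 0, 0, 63, 1, -1, 0, 0, 0, 66, 1, -1, 0, 0, 0, 66, 1, -1, 0, 0, 0])

```text
clock: 3.75
eef_pos: [0.5678, -0.2058, 0.0143]
tool_rot: [0.375, 0.599, -0.375, 0.599]
force: [-0.4, -0.9, -0.2]
opening: 0.0325
```

drive_tool(deltas=[0, 0, 0, 0, 0, 0, 0, 0, 0, 0, 0, 0, 0, 0, 0, 0, 0, 0, 0, 0, 0, 0, 0, 0, 0, 0, 0, 0, 0, 0, 0, 0, 0, 0, 0, 0], hand=1)

```text
clock: 4.5
eef_pos: [0.5682, -0.2059, 0.0149]
tool_rot: [0.375, 0.599, -0.375, 0.6]
force: [0.1, 0.8, 5.9]
opening: 0.0089
```

drive_tool(deltas=[-5, 0, 0, 0, 0, 0, -20, 0, 0, 0, 0, 0, -45, 0, 0, 0, 0, 0, -75, 0, 0, 0, 0, 0, -105, 0, 0, 0, 0, 0, -130, 0, 0, 0, 0, 0, -140, 0, 0, 0, 0, 0, -140, 0, 0, 0, 0, 0])

```text
clock: 5.5
eef_pos: [0.568, -0.2059, 0.1549]
tool_rot: [0.375, 0.599, -0.375, 0.6]
force: [0.0, 0.8, -1.6]
opening: 0.0093
```

Run:
```python
from h import *
im=imaging.capture("scene"); cv2.imwrite("pics/s3.png",im)
cv2.imwrite("pics/c4.png",cv2.resize(im[130:250,160:280],(600,600),interpolation=cv2.INTER_CUBIC))
plan([.641,.193,.154],-84.6)
```

```text
t 5.55 mm [-1.000e-01  2.403e+02 -3.266e+02] rot [ 0.3577 -0.0004  0.0005] F [-0.24 -0.3  -1.78] op 0.0091 p [ 0.5674 -0.2058  0.1538]
```

View pics/c4.png

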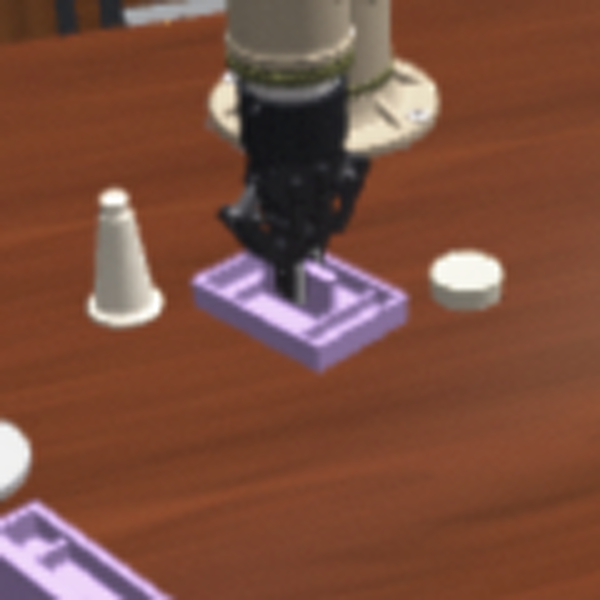

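The tray hangs level in the grip, with spool, tape and the other things undisturbed. Next I carry it over the pan.

drive_tool(deltas=[0, 8, -11, 0.012, 0, 0, 0, 28, -38, 0.042, 0, 0, 0, 52, -71, 0.08, 0, 0, 0, 76, -104, 0.115, 0, 0, 0, 100, -137, 0.15, 0, 0, 0, 124, -170, 0.185, 0, 0, 0, 148, -203, 0.22, 0, 0, 0, 170, -233, 0.255, 0, 0])

```text
clock: 6.55
eef_pos: [0.6182, 0.081, 0.1532]
tool_rot: [0.448, 0.547, -0.449, 0.546]
force: [1.2, 0.5, -1.8]
opening: 0.0094
```

```bash
python3 -c "
from h import *
plan([.641,.193,.154],-84.6)"
```

```text
t 6.55 mm [  -0.7   44.3 -105.4] rot [ 0.1026 -0.0009  0.0017] F [ 1.2   0.51 -1.8 ] op 0.0094 p [0.6182 0.081  0.1532]
```

drive_tool(deltas=[0, 10, -24, 0.025, 0, 0, 0, 20, -48, 0.05, 0, 0, 0, 30, -72, 0.075, 0, 0, 0, 38, -92, 0.092, 0, 0, 0, 43, -102, 0.1, 0, 0, 0, 44, -106, 0.103, 0, 0, 0, 44, -106, 0.103, 0, 0, 0, 44, -106, 0.103, 0, 0])

```text
clock: 7.55
eef_pos: [0.6415, 0.1894, 0.1544]
tool_rot: [0.476, 0.522, -0.476, 0.523]
force: [0.0, -0.1, -0.6]
opening: 0.0091
```

```bash
python3 -c "
from h import *
plan([.641,.193,.054],-84.6)"
```

```text
t 7.55 mm [100.4  -0.2  -3.7] rot [-0.0017  0.0005 -0.0001] F [ 0.01 -0.13 -0.56] op 0.0091 p [0.6415 0.1894 0.1544]
```

drive_tool(deltas=[10, 0, -2, 0, 0, 0, 30, 0, -4, 0, 0, 0, 50, 0, -4, 0, 0, 0, 70, 0, -4, 0, 0, 0, 85, 0, -4, 0, 0, 0, 93, 0, -4, 0, 0, 0, 96, 0, -4, 0, 0, 0, 97, 0, -4, 0, 0, 0])

```text
clock: 8.55
eef_pos: [0.6414, 0.1947, 0.0579]
tool_rot: [0.476, 0.523, -0.476, 0.523]
force: [-0.1, 0.3, -1.2]
opening: 0.009
```

drive_tool(deltas=[1, 0, 0, 0, 0, 0, 2, 0, 0, 0, 0, 0, 3, 0, 0, 0, 0, 0, 3.5, 0, 0, 0, 0, 0, 3.5, 0, 0, 0, 0, 0])

```text
clock: 9.18
eef_pos: [0.641, 0.1945, 0.0538]
tool_rot: [0.476, 0.523, -0.476, 0.523]
force: [0.4, -1.1, -0.9]
opening: 0.0093
```

drive_tool(deltas=[0.5, 0, 0, 0, 0, 0, 1, 0, 0, 0, 0, 0, 1.5, 0, 0, 0, 0, 0, 1.5, 0, 0, 0, 0, 0])

```text
clock: 9.68
eef_pos: [0.641, 0.1946, 0.0529]
tool_rot: [0.476, 0.523, -0.476, 0.523]
force: [-3.4, -1.1, 5.3]
opening: 0.009
```

Contact is felt at +5 N. I'll open only partway, because of the tray walls, and rise.

drive_tool(deltas=[0, 0, 0, 0, 0, 0, 0, 0, 0, 0, 0, 0, 0, 0, 0, 0, 0, 0, 0, 0, 0, 0, 0, 0, 0, 0, 0, 0, 0, 0], hand=0.65)

```text
clock: 10.3
eef_pos: [0.641, 0.1946, 0.0523]
tool_rot: [0.476, 0.523, -0.476, 0.523]
force: [-0.3, 0.6, -0.1]
opening: 0.0297
```

drive_tool(deltas=[-5, 0, 0, 0, 0, 0, -20, 0, 0, 0, 0, 0, -40, 0, 0, 0, 0, 0, -65, 0, 0, 0, 0, 0, -85, 0, 0, 0, 0, 0, -95, 0, 0, 0, 0, 0, -100, 0, 0, 0, 0, 0])

```text
clock: 11.18
eef_pos: [0.6411, 0.1945, 0.153]
tool_rot: [0.476, 0.523, -0.476, 0.523]
force: [0.2, -0.9, -0.6]
opening: 0.03
```

Run:
```python
from h import *
im=imaging.capture("scene"); cv2.imwrite("pics/s4.png",im)
cv2.imwrite("pics/c5.png",cv2.resize(im[130:250,260:380],(600,600),interpolation=cv2.INTER_CUBIC))
cv2.imwrite("pics/t4.png",imaging.capture("top"))
plan([.519,.2255,.12],-84.6)
```

```text
t 11.28 mm [  32.4 -118.5  -42.3] rot [-0.0004 -0.0001  0.    ] F [ 0.1  -0.92 -0.36] op 0.0298 p [0.641  0.1945 0.1524]
```

View pics/c5.png

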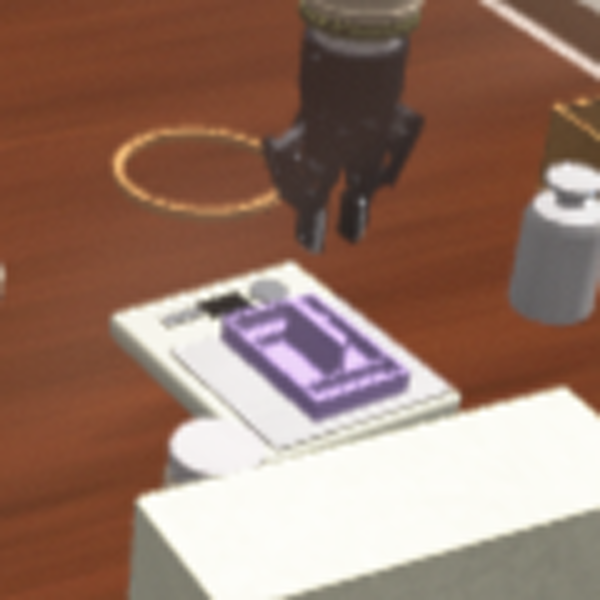

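The tray stands on the pan, released, with the dispenser, jar and hoop untouched. I'll shut the fingers and move above the round key, checking the tray from the top camera on the way.

drive_tool(deltas=[0, -10, -4, 0, 0, 0, 0, -30, -11, 0, 0, 0, 0, -55, -20, 0, 0, 0, 0, -80, -28, 0, 0, 0, 0, -100, -36, 0, 0, 0, 0, -113, -40, 0, 0, 0, 5, -118, -42, 0, 0, 0, 15, -118, -42, 0, 0, 0], hand=1)

```text
clock: 12.28
eef_pos: [0.5198, 0.2253, 0.137]
tool_rot: [0.476, 0.523, -0.476, 0.523]
force: [0.5, -0.1, 0.4]
opening: -0.0002
```

Run:
```python
from h import *
im=imaging.capture("top"); cv2.imwrite("pics/t5.png",im); sc=imaging.capture("scene"); cv2.imwrite("pics/s5.png",sc)
a=cv2.resize(im[110:210,140:240],(400,400),interpolation=2);b=cv2.resize(sc[150:240,270:360],(400,400),interpolation=2)
cv2.imwrite("pics/c6.png",np.hstack([a,b]))
for k in cnts(lav(im)):
    if cv2.contourArea(k)>200: print("lav",cv2.boundingRect(k),rect(k,.060))
plan([.519,.2255,.036],-84.6)
```

```text
lav (377, 239, 71, 57) ((273.1169738769531, -511.3157653808594), (194.57789611816406, 130.62271118164062), 76.62901306152344)
lav (169, 127, 31, 44) ((637.7703247070312, 194.71507263183594), (135.42880249023438, 92.18265533447266), 5.382246971130371)
lav (347, 103, 63, 68) ((677.46142578125, -421.4982604980469), (188.12420654296875, 139.79202270507812), 24.225425720214844)
t 12.38 mm [99.5  0.  -1.2] rot [-0.0012  0.0008  0.0023] F [ 0.31 -0.39 -0.52] op 0.0002 p [0.5193 0.2244 0.1355]
```

View pics/c6.png

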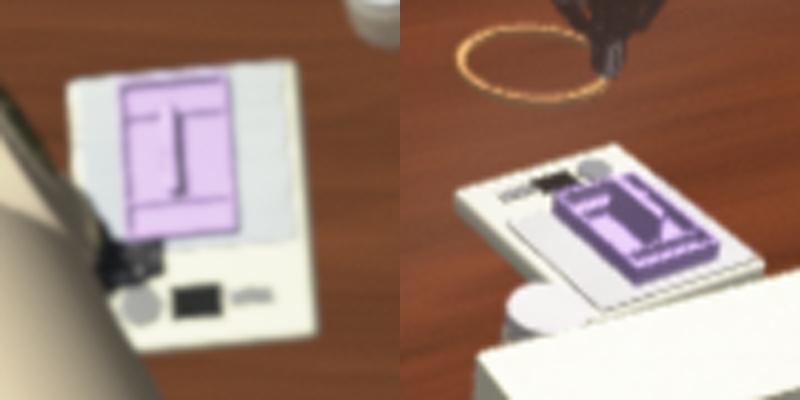

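The tray's centre is within about 3 mm of the pan's centre, with matching yaw (5.4°). The keys are clear, so I go down above the round key.

drive_tool(deltas=[10, 0, -1, 0, 0, 0, 30, 0, -1, 0, 0, 0, 50, 0, -1, 0, 0, 0, 68, 0, -1, 0, 0, 0, 80, 0, -1, 0, 0, 0, 88, 0, -1, 0, 0, 0, 94, 0, -1, 0, 0, 0, 94, 0, -1, 0, 0, 0])

```text
clock: 13.38
eef_pos: [0.5194, 0.2263, 0.0432]
tool_rot: [0.476, 0.523, -0.476, 0.523]
force: [-0.2, 0.4, 0.6]
opening: -0.0001
```

Run:
```python
from h import *
sc=imaging.capture("scene"); cv2.imwrite("pics/s6.png",sc)
cv2.imwrite("pics/c7.png",cv2.resize(sc[160:230,280:350],(600,600),interpolation=2))
plan([.519,.2255,.034],-84.6)
```

```text
t 13.43 mm [ 9.6 -0.7  0.8] rot [-0.0004 -0.0002 -0.0004] F [ 0.44 -0.6   0.78] op 0.0005 p [0.5196 0.2264 0.0436]
```

View pics/c7.png

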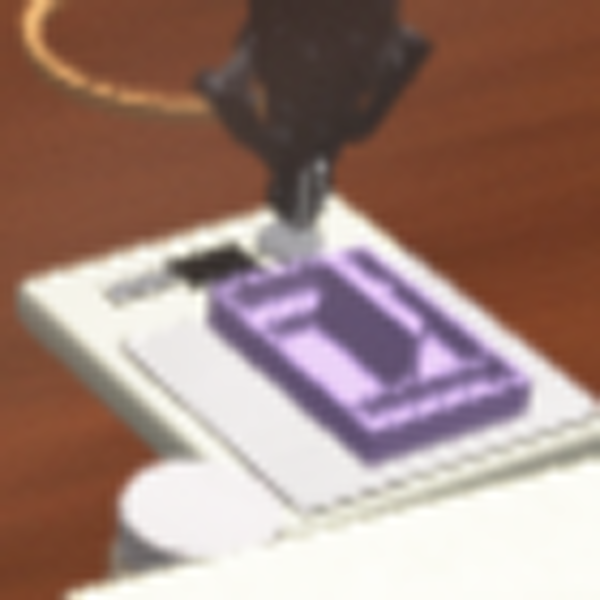

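The shut fingertips are just above the round key (about (290,240) in the crop). I'll creep down on it.

drive_tool(deltas=[3, 0, 0, 0, 0, 0, 6, 0, 0, 0, 0, 0, 8, 0, 0, 0, 0, 0, 9, 0, 0, 0, 0, 0, 9, 0, 0, 0, 0, 0])

```text
clock: 14.05
eef_pos: [0.5195, 0.2263, 0.0343]
tool_rot: [0.476, 0.523, -0.476, 0.523]
force: [0.6, -0.1, -0.8]
opening: -0.0002
```

drive_tool(deltas=[0.5, 0, 0, 0, 0, 0, 0.5, 0, 0, 0, 0, 0])

```text
clock: 14.3
eef_pos: [0.5195, 0.2263, 0.0339]
tool_rot: [0.476, 0.523, -0.476, 0.523]
force: [-0.4, 0.3, 1.0]
opening: 0.0003
```

drive_tool(deltas=[0.4, 0, 0, 0, 0, 0, 0.8, 0, 0, 0, 0, 0, 0.8, 0, 0, 0, 0, 0])

```text
clock: 14.68
eef_pos: [0.5196, 0.2263, 0.0332]
tool_rot: [0.476, 0.523, -0.476, 0.523]
force: [-0.9, -0.4, 3.3]
opening: -0.0001
```

drive_tool(deltas=[0.4, 0, 0, 0, 0, 0, 0.8, 0, 0, 0, 0, 0, 0.8, 0, 0, 0, 0, 0])

```text
clock: 15.05
eef_pos: [0.5196, 0.2263, 0.0325]
tool_rot: [0.476, 0.523, -0.476, 0.523]
force: [-1.8, -0.4, 6.6]
opening: -0.0002
```

drive_tool(deltas=[0, 0, 0, 0, 0, 0, 0, 0, 0, 0, 0, 0])

```text
clock: 15.3
eef_pos: [0.5196, 0.2264, 0.0326]
tool_rot: [0.476, 0.523, -0.476, 0.523]
force: [-1.2, -1.1, 6.1]
opening: 0.0003
```

drive_tool(deltas=[0, 0, 0, 0, 0, 0, 0, 0, 0, 0, 0, 0, 0, 0, 0, 0, 0, 0])

```text
clock: 15.68
eef_pos: [0.5196, 0.2264, 0.0326]
tool_rot: [0.476, 0.523, -0.476, 0.523]
force: [-2.4, -1.4, 4.9]
opening: -0.0003
```

drive_tool(deltas=[-4, 0, 0, 0, 0, 0, -15, 0, 0, 0, 0, 0, -35, 0, 0, 0, 0, 0, -60, 0, 0, 0, 0, 0, -85, 0, 0, 0, 0, 0, -105, 0, 0, 0, 0, 0, -115, 0, 0, 0, 0, 0, -115, 0, 0, 0, 0, 0])

```text
clock: 16.68
eef_pos: [0.5198, 0.2264, 0.1479]
tool_rot: [0.476, 0.523, -0.476, 0.523]
force: [-0.3, 0.5, -0.4]
opening: -0.0
```

Run:
```python
from h import *
im=imaging.capture("top"); cv2.imwrite("pics/t7.png",im); sc=imaging.capture("scene"); cv2.imwrite("pics/s7.png",sc)
for k in cnts(lav(im)):
    if cv2.contourArea(k)>200: print("lav",cv2.boundingRect(k),rect(k,.060))
cv2.imwrite("pics/c8.png",np.hstack([cv2.resize(im,(400,300),interpolation=3),cv2.resize(sc,(400,300),interpolation=3)]))
```

```text
lav (377, 239, 71, 57) ((272.960693359375, -511.2389221191406), (194.43211364746094, 130.20887756347656), 76.55323028564453)
lav (169, 127, 31, 43) ((638.5136108398438, 194.7537841796875), (133.94134521484375, 92.2450180053711), 5.382246971130371)
lav (347, 103, 63, 68) ((677.4732666015625, -421.6415100097656), (187.6767120361328, 139.9488067626953), 23.79172134399414)
```

View pics/c8.png

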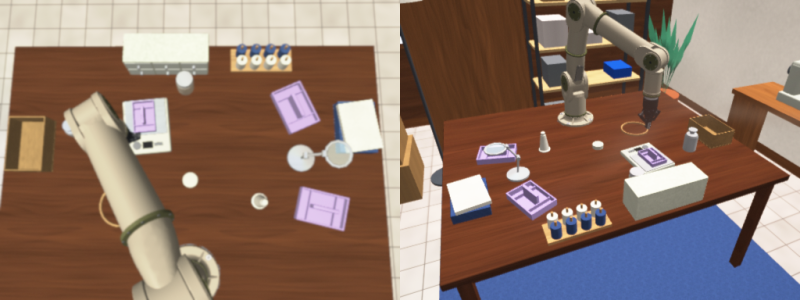

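```bash
python3 -c "
from bench import robot
print(robot.hand_in())"
```

```text
the job is handed in; nothing more can be done
None
```

I set the smallest lavender tray down flat on the steel pan and let go of it. I then zeroed the scale with the round key and handed the job in at about 17 s.

- **Tray:** the last top-camera check puts its centre within about 2–3 mm of the pan centre (0.640, 0.193), turned the same way as the scale. It did not move while I pressed the key.
- **Key press:** I pressed straight down on the round key. The readings while held were 6.6, 6.1 and 4.9 N, over about 0.7 s. The tool stayed at the same height throughout, about 1.4 mm down, so I take the spread as mostly sensor noise. I could not read the scale's display to confirm the zero.
- **Everything else:** I kept clear of the bar key. In the last pictures the other things look undisturbed, judged by eye, and the gripper was 11 cm clear of everything.

No check failed.

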